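# Space a test tile in its alignment jig and hold it flush

### The job

Stand the aluminium spacer bar upright on the jig's base plate, in the gap between the white test tile and one of the steel stops, only on the side where the gap is already wide enough for it - do not shift the tile to make room. Then push the tile firmly (its stud is the handle) towards the spacer so that tile, spacer and stop sit flush against each other with no gap and the tile stays flat on the base plate, and finish while still holding it pressed like that: do not let go. Leave all the other things on the worktop where they are.

Things in the scene. Friction and masses are not known exactly. Their poses are not given: they have to be found in the camera images.
- jig: fixed dark steel base plate of the alignment jig, 100 (x) x 216 (y) x 8 thick, lying on the worktop; origin at the centre of its underside; z up, y along its length. Two steel stops are bolted on it, 74 mm either side of its centre along y, with the tile between them
- thin_stop: the thin steel stop, bolted on the base plate near one end (which end changes); 84 (x) x 16 (y) x 16 high; origin at the centre of its underside, 8 mm above the worktop; axes parallel to the jig's. Its long face that looks at the tile is the one the spacer is clamped against; the gap between it and the tile is 18 to 24 mm
- thick_stop: the thick steel stop, bolted on the base plate at the other end; 84 (x) x 50 (y) x 16 high; origin and axes as for the thin stop. The gap between it and the tile is only 1 to 7 mm, too narrow for the spacer
- tile: loose white ceramic test tile, 80 (x) x 90 (y) x 16 thick, about 0.32 kg, lying on the base plate between the stops, turned up to 2.5 degrees out of line with them; origin at the centre of its underside (8 mm above the worktop). An upright round metal stud stands at the centre of its upper face: 20 mm diameter, its top 46 mm above the tile's underside, with a 30 mm wide, 6 mm high flared foot. y points along the 90 mm side, towards the stops
- spacer: loose plain aluminium bar, 60 long (x), 12 thick (y), 52 high (z), about 0.12 kg, standing free on its 60x12 underside on the worktop to the left of the jig; origin at the centre of the underside; lower edges slightly chamfered. Standing in the gap on the base plate it sticks out 36 mm above tile and stops
- timer: bystander, loose: white square kitchen timer with three round keys, 69x69x17 mm; origin at the centre of its underside
- petri_dish: bystander, loose: clear round dish, 60 across, 16 high mm; origin at the centre of its underside
- screwdriver_red: bystander, loose: red-handled screwdriver lying down, 60x190x26 mm; origin at the centre of its underside
- weight_case: bystander, loose: grey box, 58x104x70 mm; origin at the centre of its underside
- test_weight_1: bystander, loose: metal knobbed weight, 31 across, 40 high mm; origin at the centre of its underside
- test_weight_2: bystander, loose: small metal knobbed weight, 25 across, 31 high mm; origin at the centre of its underside
- white_remote: bystander, loose: slim white remote control, 41x105x16 mm; origin at the centre of its underside
- vial_0: bystander, loose: small brown vial with a light cap, 27 across, 58 high mm; origin at the centre of its underside
Things that resemble listed ones, but are neither listed nor needed, are in the scene too. What is shaped like the spacer but black or pink is not meant.

How it is judged (in metres and radians):
On the way:
1. the spacer stands on the base plate in the wide gap, between the tile and the thin stop, and the tile has not been shifted more than 4 mm (z of spacer in the frame of jig below 0.0105 m and angle between spacer's own z axis and vertical below 0.09 rad and (x of spacer in the frame of tile between 0 and 0.035 m or x of spacer in the frame of tile between -0.035 and 0 m) and horizontal distance between spacer and thin_stop below 0.05 m and (y of spacer in the frame of tile between 0.048 and 0.07 m or y of spacer in the frame of tile between -0.07 and -0.048 m) and (y of spacer in the frame of thin_stop between 0.011 and 0.03 m or y of spacer in the frame of thin_stop between -0.03 and -0.011 m) and distance of tile from where it was at the start of the episode below 0.004 m), for 0.2 s.
At the end, for the whole second after the job is handed in: Spacer upright (5 deg) on the base plate (2.5 mm) between tile and thin stop; tile flat (1.5 mm, 2 deg) and square to the stop (1.7 deg); gaps tile-spacer-stop under 1.5 mm; fingers on the tile (over 2 N), pressing tile on spacer and spacer on stop with over 2.5 N (z of spacer in the frame of jig below 0.0105 m and angle between spacer's own z axis and vertical below 0.09 rad and (x of spacer in the frame of tile between 0 and 0.035 m or x of spacer in the frame of tile between -0.035 and 0 m) and horizontal distance between spacer and thin_stop below 0.05 m and (y of spacer in the frame of tile between 0.049 and 0.0525 m or y of spacer in the frame of tile between -0.0525 and -0.049 m) and (y of spacer in the frame of thin_stop between 0.0125 and 0.0155 m or y of spacer in the frame of thin_stop between -0.0155 and -0.0125 m) and angle between the y axis of spacer and the y axis of thin_stop, either way round below 0.04 rad and angle between the y axis of tile and the y axis of thin_stop, either way round below 0.03 rad and z of tile in the frame of jig below 0.0095 m and angle between tile's own z axis and vertical below 0.04 rad and contact force between the fingers and tile above 2 N and contact force between tile and spacer above 2.5 N and contact force between spacer and thin_stop above 2.5 N and linear speed of tile below 0.01 m/s); the arm keeps its last pose, push and grip.
It fails at once if a bystander is moved by more than 3 cm (distance of any of timer, petri_dish, screwdriver_red, weight_case, test_weight_1, test_weight_2, white_remote, vial_0 from where it was at the start of the episode above 0.03 m).
It fails at once if the tile is lifted off the base plate or tipped up (z of tile in the frame of jig above 0.02 m or angle between tile's own z axis and vertical above 0.2 rad).
It also fails if it takes over 64 s, if anything falls off the work surface, if the arm or the gripper's body presses on something with over 40 N, if the wrist force passes 120 N, or if a joint passes its speed limit or range.

### The arm

A 7-joint arm with a two-finger parallel gripper is mounted at the origin on a cart in front of the work surface, level with it; the furniture and walls round the work are solid. World frame = base frame: x ahead of the robot, y to its left, z up, the work surface at z = 0. Lengths are in mm, angles in degrees, forces in N, time in s.
With the tool pointing down it reaches from about 400 to 875 mm from the base axis. Payload 19.3 kg.
Tool frame: the origin (TCP) lies at the very end of the fingers, on their centre line; the grasp point (between the pads) lies robot.grasp_offset behind it (robot.grasp_offset is the distance from the TCP to the grasp point, in mm); z points along the fingers, y is the line along which they close (so a half turn about z gives the same grasp; the last joint's range is limited). The gripper opens to 85 mm and grips with 20 to 120 N. Pads are 22 mm wide; open, the fingers measure 114 mm over their backs; the gripper's body (76 mm by 85 mm) begins 54 mm behind the grasp point. The pads swing forward as they close: fully open they stand 13 mm farther back than shut.
Start: joints at [-72.892, 29.874, -2.08, 91.645, 1.215, 58.505, -6.463], TCP at [225.328, 582.959, 198.791] pointing down, gripper open.
Joint ranges: [-166.77, 166.77], [-17.47, 122.26], [-85.68, 81.53], [9.62, 139.38], [-72.42, 252.41], [9.2, 110.78], [-144.41, 144.41]. Speed limits (degrees/s): [108.29, 108.29, 136.94, 136.94, 172.46, 172.46, 172.46].

### API

Orientations are given as [roll, pitch, yaw] about the fixed x, y, z axes, in that order (R = Rz(yaw) Ry(pitch) Rx(roll)).
In Python, from station import sensors, capture, camera_model, job, robot gives the robot as it stands.
- The arm moves only by the tool apply_moves, never from a script. Its argument "increments" is a list that holds one entry, the list of rows, each a list of 4 numbers: the shift along the tool's x, y, z in units of 0.4 m (1.0 is 0.4 m), then the turn about the tool's z in units of pi rad (1.0 is pi rad). A call has 1 to 10 rows; each row is the pose to reach, as a shift and turn from the pose commanded when the call began, along the tool's axes at that moment, turning the shorter way round; what a row does not reach only later rows make up. A row lasts 1/8 s, in which the tool goes at most 62.5 mm and 10.7 degrees, less where a joint would pass 70% of its speed; a pose out of reach is approached as far as the arm can. A call with a number of a shift or a turn outside -1 to 1 is refused whole. A call with a gripper value outside its range is refused whole. "jaw" is the closure, from 0 (fully open) to 1 (shut), set as the call begins (left out, the last holds). The fingers move at their own pace and stop on an object; the grip force is fixed at half the most. Time passes only in rows, so rows that repeat a pose let the fingers close. It gives the time, the measured TCP pose, the force, the opening and the grip force at its end, in the units of the state.
- sensors.get_obs(): the state, without advancing time (a new reading comes with each control period).
- capture(name): name is "scene" or "top" or "wrist"; returns the picture (384x512x3 uint8, red, green, blue); there is no depth.
- camera_model(name): a dict with "fx", "fy", "cx", "cy" (pixels), "dist" ([k1, k2, p1, p2, k3] as OpenCV has them; the pictures are not rectified), "R" (3x3) and "t" (3): a world point X has camera coordinates R X + t; the wrist camera has in their place "hand_eye" (4x4, takes a point from camera to tool coordinates, whose origin is the TCP and whose axes are the flange's). Camera axes: x right, y down, z forward; pixel columns grow to the right and rows downward; lengths in mm; the calibration is good to about 2 mm. A picture is of the moment at which its call begins: read the wrist's pose just before it. camera_model takes no time and is no camera call.
- job.hand_in(): hands the job in; it is judged then, once.
The state is a dict: "time_s": time; "qpos": joint angles; "joint_velocities": joint speeds; "joint_efforts": joint torques, N m; "position": TCP position; "tcp_rot": TCP orientation; "contact_force": force on the tool from outside, world axes, zero at the start; "torque": the same for the moment, N m; "grip_width": finger opening in mm; "grip_force": force on a finger pad.
Only numpy, scipy, OpenCV 4.12 (cv2) and the standard library are available. Lean on these libraries where they do the work, as an engineer would, in place of code of your own. Each camera call takes 0.05 s, during which the arm holds its last target. There are 200 camera calls.

## Working session

There is one attempt and no reset: what is moved stays moved. The work goes in short steps, Python scripts to look and compute and a tool call to move; the robot and the scene stay as the last step left them, time stands still between calls to the robot, and variables do not carry over. Pictures are saved under pics/ and viewed, at most 10 in all, crops included, and the job is handed in when it is done.

Besides the shell and the picture viewer there is one more tool, called after "Call:" by a JSON object that holds its "method" and its "body". apply_moves: Moves the arm, as the interface text tells. Its arguments: {"type":"object","properties":{"increments":{"type":"array","items":{"type":"array","items":{"type":"array","items":{"type":"number"}}}},"jaw":{"type":"number"}},"required":["increments"]}

```bash
mkdir -p pics; ls; cat > h.py <<'E'
import sys; sys.path.insert(0,'.')
import numpy as np, cv2
from scipy.spatial.transform import Rotation as Rn
from station import sensors, capture, camera_model, job, robot
def cam(name,obs=None):
    m=camera_model(name); K=np.array([[m['fx'],0,m['cx']],[0,m['fy'],m['cy']],[0,0,1.]]); d=np.array(m['dist'],float)
    if 'hand_eye' in m:
        H=np.array(m['hand_eye']); T=np.eye(4); T[:3,:3]=Rn.from_euler('xyz',obs['tcp_rot'],degrees=True).as_matrix(); T[:3,3]=obs['position']
        W=np.linalg.inv(T@H); return K,d,W[:3,:3],W[:3,3]
    return K,d,np.array(m['R'],float),np.array(m['t'],float).ravel()
def px2w(c,uv,z):
    K,d,R,t=c; n=cv2.undistortPoints(np.array(uv,float).reshape(-1,1,2),K,d).reshape(-1,2)
    r=np.c_[n,np.ones(len(n))]@R; o=-R.T@t; s=(z-o[2])/r[:,2]; return o+r*s[:,None]
def w2px(c,X):
    K,d,R,t=c; return cv2.projectPoints(np.array(X,float).reshape(-1,1,3),cv2.Rodrigues(R)[0],t,K,d)[0].reshape(-1,2)
def save(n,im): cv2.imwrite('pics/'+n,cv2.cvtColor(im,cv2.COLOR_RGB2BGR))
E
python3 - <<'E'
from h import *
o=sensors.get_obs(); print(o, robot.grasp_offset, [a for a in dir(robot) if a[0]!='_'])
a=capture('top'); b=capture('scene')
np.save('top.npy',a)
for n in('top','scene'):
    c=cam(n); print(n,-c[2].T@c[3],c[0][0,0])
save('top.png',cv2.resize(a,(800,600),interpolation=cv2.INTER_CUBIC)); save('scene.png',b)
E
```

```text
pics
{'time_s': 0.0, 'qpos': array([-72.89099074,  29.91005907,  -2.08380659,  91.67278555,
         1.21382448,  58.50442398,  -6.46122453]), 'joint_velocities': array([ 0.06627509, -0.02134234, -0.02895492,  0.00093402,  0.05081036,
        0.04316213, -0.05789307]), 'joint_efforts': array([-6.72703445e-04, -9.27104759e+01,  1.97969086e+00, -3.69929230e+01,
        1.77728164e-02,  8.21431226e-03, -3.04337675e-05]), 'position': array([225.19062056, 582.62491433, 198.22168329]), 'tcp_rot': array([-1.79934789e+02,  2.72024715e-03,  1.58871618e+02]), 'contact_force': array([-0.04316561,  0.13964207,  0.22361524]), 'torque': array([0.02323305, 0.00811373, 0.03305718]), 'grip_force': 0.0, 'grip_width': 85.60576466741112} 18.700000000000003 ['IKError', 'grasp_offset']
top [ 211.03301878   29.55955412 1794.01846715] 486.0292040550887
scene [-435.72583608  973.83878993  815.7338975 ] 452.6547611644685
```

View pics/top.png

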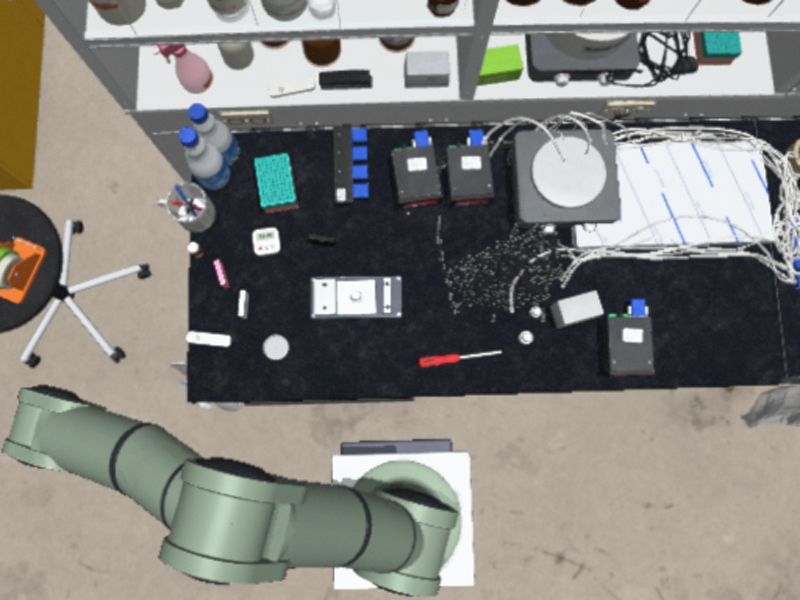

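View pics/scene.png

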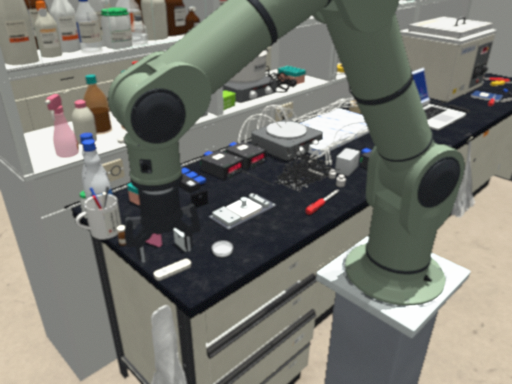

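The top view (800x600) shows the jig at (356,297) with its long axis along world y. The silver spacer stands at (243,304), with the pink look-alike at (221,273) and the black one at (320,240). I'll crop in and localise them.

```bash
python3 - <<'E'
from h import *
a=np.load('top.npy'); c=cam('top')
cr=a[165:215,140:265]; save('crop.png',cv2.resize(cr,None,fx=6.4,fy=6.4,interpolation=cv2.INTER_CUBIC))
s=.64
print(px2w(c,[[356*s,297*s],[243*s,304*s]],20).round(0))
m=camera_model('wrist'); print(np.array(m['hand_eye']).round(3),m['fx'])
E
```

```text
[[518.  90.  20.]
 [508. 359.  20.]]
[[ 0.00000e+00 -9.66000e-01 -2.59000e-01  6.61900e+01]
 [ 1.00000e+00 -0.00000e+00  2.00000e-03 -9.49000e-01]
 [-2.00000e-03 -2.59000e-01  9.66000e-01 -1.74522e+02]
 [ 0.00000e+00  0.00000e+00  0.00000e+00  1.00000e+00]] 277.87733582722086
```

View pics/crop.png

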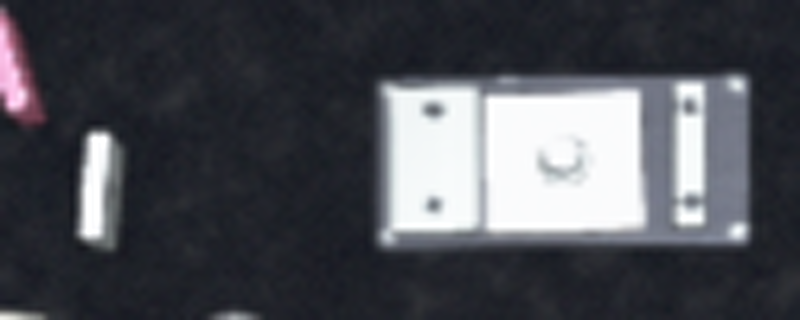

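The crop shows the thick stop on the left (+y), the tile with its stud at crop pixel (562,157), then the wide gap, and the thin stop on the right at (690,155), so the gap is on the -y side. The spacer is nearly aligned with world x. Next I'll move between the two for a close wrist view.

Call:
{"method": "apply_moves", "body": {"increments": [[[-0.125,-0.072,0.02,-0.015],[-0.25,-0.143,0.04,-0.03],[-0.375,-0.215,0.065,-0.045],[-0.5,-0.287,0.085,-0.06],[-0.625,-0.359,0.106,-0.075],[-0.75,-0.43,0.128,-0.09],[-0.875,-0.502,0.15,-0.105],[-0.999,-0.574,0.17,-0.1174],[-0.999,-0.574,0.17,-0.1174],[-0.999,-0.574,0.17,-0.1174]]]}}

```text
time_s: 1.35
position: [514.9, 225.0, 130.6]
tcp_rot: [180.0, -0.0, 180.0]
contact_force: [-0.2, 0.2, -0.4]
grip_width: 84.8
grip_force: 0.0
```

```bash
cat >> h.py <<'E'
def mv(p,yaw,o=None):
    o=o or sensors.get_obs(); R=Rn.from_euler('xyz',o['tcp_rot'],degrees=True).as_matrix()
    d=R.T@(np.array(p,float)-o['position'])/400; t=-((yaw-o['tcp_rot'][2]+180)%360-180)/180
    print('move',d.round(4),round(t,4))
E
python3 - <<'E'
from h import *
o=sensors.get_obs(); print(o['time_s'],o['position'],o['tcp_rot'],o['joint_velocities'].round(1))
im=capture('wrist'); np.save('w1.npy',im); np.save('w1o.npy',[o],allow_pickle=True)
save('w1.png',cv2.resize(im,(800,600),interpolation=cv2.INTER_CUBIC))
E
```

```text
1.35 [514.89768199 225.00895564 130.57722806] [ 1.79992874e+02 -3.82190836e-02  1.79973877e+02] [-1.4 -0.4 -0.5  0.1 -0.1 -0.1  0. ]
```

View pics/w1.png

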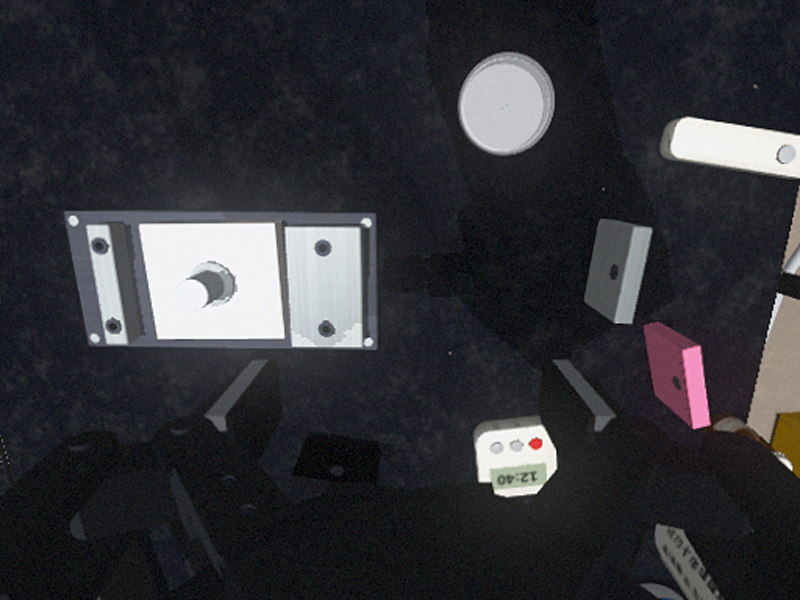

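Wrist view at 800x600: the spacer's top face has corners (637,227), (652,229), (633,323) and (615,321). The tile top has corners (139,223), (282,221), (285,340) and (158,340), and the thin stop is at (108,285). Now the world positions.

```bash
python3 - <<'E'
from h import *
o=np.load('w1o.npy',allow_pickle=True)[0]; c=cam('wrist',o); s=.64
P=lambda l,z: px2w(c,(np.array(l,float)+.5)*s-.5,z)[:,:2].round(1)
def box(n,l,z):
    p=P(l,z); print(n,p.tolist(),'c',p.mean(0).round(1)); 
    e=[np.diff(p[[i,(i+1)%4]],axis=0)[0] for i in range(4)]; print('  len',[round(np.hypot(*v),1) for v in e],'ang',[round(np.degrees(np.arctan2(v[1],v[0])),1) for v in e])
box('jig',[(66,212),(376,213),(377,348),(91,348)],8)
box('tile',[(139,223),(282,221),(285,340),(158,340)],24)
box('thin',[(87,226),(108,225),(130,345),(110,345)],24)
box('thick',[(285,225),(361,227),(362,347),(290,347)],24)
box('spacer',[(637,227),(652,229),(633,323),(615,321)],52)
print('spacer bottom',P([(600,219),(585,303)],0))
# automatic top face segmentation of spacer: enlarged crop
im=np.load('w1.npy'); a=im[130:215,365:425]; b=im[130:230,38:250]
A=cv2.resize(a,None,fx=5,fy=5,interpolation=cv2.INTER_CUBIC);B=cv2.resize(b,None,fx=2.4,fy=2.4,interpolation=cv2.INTER_CUBIC)
C=np.zeros((425,800,3),np.uint8);C[:A.shape[0],:300]=A;C[:B.shape[0],300:300+B.shape[1]]=B[:,:500]; save('c2.png',C)
E
```

```text
jig [[469.2, -10.3], [470.8, 202.2], [568.3, 201.0], [568.8, -11.7]] c [519.3  95.3]
  len [np.float64(212.5), np.float64(97.5), np.float64(212.7), np.float64(99.6)] ang [np.float64(89.6), np.float64(-0.7), np.float64(-89.9), np.float64(179.2)]
tile [[475.5, 49.5], [474.6, 142.9], [556.0, 138.8], [556.1, 50.0]] c [515.6  95.3]
  len [np.float64(93.4), np.float64(81.5), np.float64(88.8), np.float64(80.6)] ang [np.float64(90.6), np.float64(-2.9), np.float64(-89.9), np.float64(-179.6)]
thin [[477.2, 14.6], [476.6, 28.8], [559.9, 29.4], [560.0, 15.1]] c [518.4  22. ]
  len [np.float64(14.2), np.float64(83.3), np.float64(14.3), np.float64(82.8)] ang [np.float64(92.4), np.float64(0.4), np.float64(-89.6), np.float64(-179.7)]
thick [[477.1, 144.6], [478.5, 193.6], [561.1, 191.9], [561.2, 141.9]] c [519.5 168. ]
  len [np.float64(49.0), np.float64(82.6), np.float64(50.0), np.float64(84.1)] ang [np.float64(88.4), np.float64(-1.2), np.float64(-89.9), np.float64(178.2)]
spacer [[475.3, 357.7], [476.4, 366.8], [534.4, 363.2], [533.1, 351.7]] c [504.8 359.8]
  len [np.float64(9.2), np.float64(58.1), np.float64(11.6), np.float64(58.1)] ang [np.float64(83.1), np.float64(-3.6), np.float64(-96.4), np.float64(174.1)]
spacer bottom [[475.3 358.1]
 [536.4 353.8]]
```

View pics/c2.png

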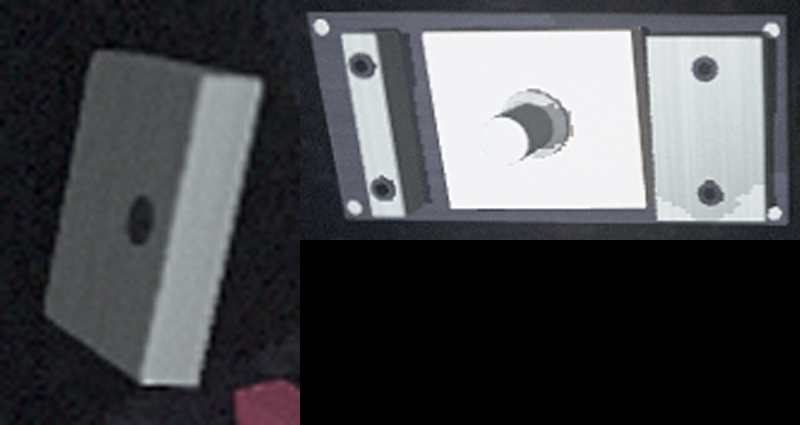

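Spacer centre ≈ (505,360), yaw ≈ -4.8°. Moving over it and down with the jaw half open.

Call:
{"method": "apply_moves", "body": {"increments": [[[0.008,0.11,0.02,0.01],[0.017,0.225,0.04,0.02],[0.025,0.3375,0.05,0.0267],[0.025,0.3375,0.05,0.0267],[0.025,0.3375,0.1,0.0267],[0.025,0.3375,0.16,0.0267],[0.025,0.3375,0.22,0.0267],[0.025,0.3375,0.25,0.0267],[0.025,0.3375,0.264,0.0267],[0.025,0.3375,0.264,0.0267]]], "jaw": 0.5}}

```text
time_s: 2.65
position: [505.3, 359.9, 25.5]
tcp_rot: [180.0, 0.0, 175.2]
contact_force: [0.0, -0.7, 0.1]
grip_width: 42.7
grip_force: 0.0
```

Call:
{"method": "apply_moves", "body": {"increments": [[[0,0,0,0],[0,0,0,0],[0,0,0,0],[0,0,0,0],[0,0,0,0],[0,0,0,0]]], "jaw": 1}}

```text
time_s: 3.4
position: [505.3, 359.7, 25.2]
tcp_rot: [-180.0, -0.0, 175.2]
contact_force: [0.1, -0.5, 0.8]
grip_width: 0.5
grip_force: 0.0
```

The grip width of 0.5 means the fingers closed on nothing, so I'll look.

```bash
python3 - <<'E'
from h import *
o=sensors.get_obs(); im=capture('wrist'); np.save('w2.npy',im); np.save('w2o.npy',[o],allow_pickle=True)
save('w2.png',cv2.resize(im,(800,600),interpolation=cv2.INTER_CUBIC))
E
```

```text
(no output)
```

View pics/w2.png

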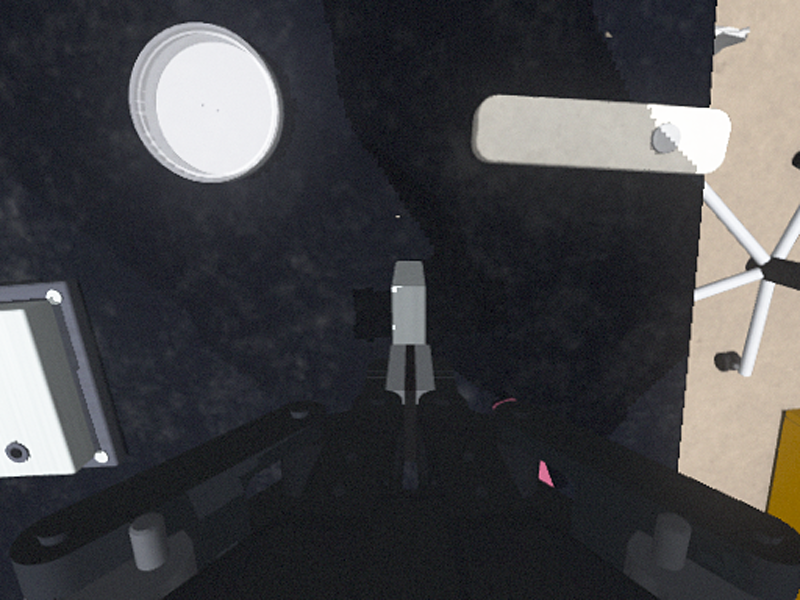

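```bash
python3 - <<'E'
from h import *
o=np.load('w2o.npy',allow_pickle=True)[0]; c=cam('wrist',o); s=.64
print(o['grip_width'],o['grip_force'],o['time_s'])
P=lambda l,z: px2w(c,(np.array(l,float)+.5)*s-.5,z)[:,:2].round(1).tolist()
for z in (0,12,52,60): print(z,P([(391,285),(427,285),(391,345),(427,345),(395,262),(425,262)],z))
R=Rn.from_euler('xyz',o['tcp_rot'],degrees=True).as_matrix()
q=lambda x,y,z: np.array(o['position'])+R@np.array([x,y,z])
for p in [(0,0,0),(11,0,0),(11,8,0),(11,0,-30),(-11,0,0),(11,15,-30)]: print(p,(w2px(c,q(*p))[0]/s).round(0))
im=np.load('w2.npy')[150:270,200:330]; save('c3.png',cv2.resize(im,None,fx=5,fy=5,interpolation=cv2.INTER_CUBIC))
E
```

```text
0.5085065860997917 0.0 3.4
0 [[486.9, 352.0], [488.3, 369.0], [517.1, 349.1], [518.6, 366.8], [476.0, 354.9], [477.2, 368.9]]
12 [[484.0, 352.8], [485.3, 368.7], [512.4, 350.1], [513.8, 366.6], [473.8, 355.5], [474.9, 368.6]]
52 [[474.4, 355.3], [475.5, 367.8], [496.7, 353.2], [497.8, 366.2], [466.4, 357.4], [467.2, 367.7]]
60 [[472.5, 355.8], [473.5, 367.7], [493.6, 353.8], [494.7, 366.1], [464.9, 357.8], [465.7, 367.6]]
(0, 0, 0) [410. 339.]
(11, 0, 0) [410. 314.]
(11, 8, 0) [429. 314.]
(11, 0, -30) [411. 340.]
(-11, 0, 0) [410. 363.]
(11, 15, -30) [453. 340.]
```

View pics/c3.png

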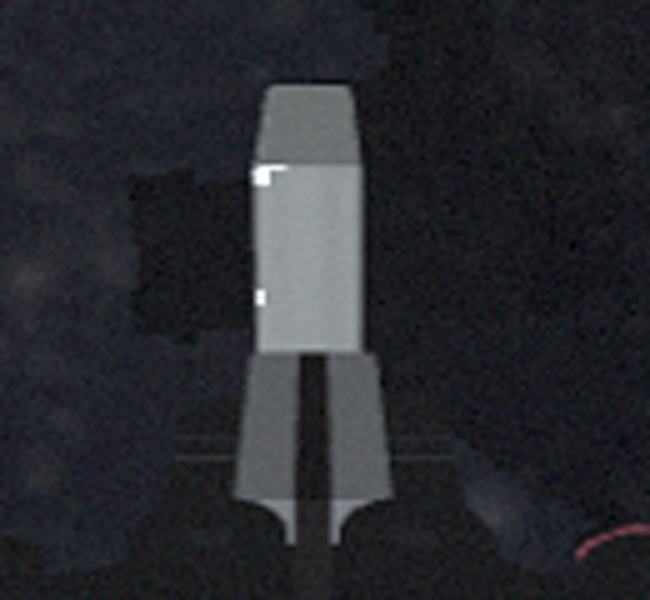

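The spacer still stands upright at the same place, with its top at (475..535, 361). The closed fingers are above it, so their real tips must sit about 30 mm behind the stated TCP. I'll estimate that offset from the two wrist pictures.

```bash
python3 - <<'E'
from h import *
s=.64
for f,tgt,y in(('w2o.npy',[200+248/5,150+353/5],0),('w1o.npy',[265*s,362*s],0)):
    o=np.load(f,allow_pickle=True)[0]; c=cam('wrist',o); R=Rn.from_euler('xyz',o['tcp_rot'],degrees=True).as_matrix()
    q=lambda x,y,z: np.array(o['position'])+R@np.array([x,y,z])
    print(f,tgt)
    for x in(0,6,11):
        for z in (0,-15,-30,-45): print(x,z,w2px(c,np.array([q(x,yy,z) for yy in(-8,-42.5)])).round(0).tolist())
E
```

```text
w2o.npy [249.6, 220.6]
0 0 [[251.0, 217.0], [199.0, 217.0]]
0 -15 [[250.0, 226.0], [194.0, 226.0]]
0 -30 [[249.0, 236.0], [188.0, 236.0]]
0 -45 [[247.0, 248.0], [180.0, 248.0]]
6 0 [[251.0, 208.0], [199.0, 208.0]]
6 -15 [[250.0, 216.0], [193.0, 216.0]]
6 -30 [[248.0, 226.0], [187.0, 226.0]]
6 -45 [[247.0, 238.0], [179.0, 237.0]]
11 0 [[250.0, 201.0], [198.0, 201.0]]
11 -15 [[250.0, 209.0], [193.0, 209.0]]
11 -30 [[248.0, 218.0], [186.0, 218.0]]
11 -45 [[247.0, 228.0], [178.0, 228.0]]
w1o.npy [169.6, 231.68]
0 0 [[251.0, 217.0], [199.0, 217.0]]
0 -15 [[250.0, 226.0], [194.0, 226.0]]
0 -30 [[249.0, 236.0], [188.0, 236.0]]
0 -45 [[247.0, 248.0], [180.0, 248.0]]
6 0 [[251.0, 208.0], [199.0, 208.0]]
6 -15 [[250.0, 216.0], [193.0, 216.0]]
6 -30 [[248.0, 226.0], [187.0, 226.0]]
6 -45 [[247.0, 238.0], [179.0, 237.0]]
11 0 [[250.0, 201.0], [198.0, 201.0]]
11 -15 [[250.0, 209.0], [193.0, 209.0]]
11 -30 [[248.0, 218.0], [186.0, 218.0]]
11 -45 [[247.0, 228.0], [178.0, 228.0]]
```

Both pictures give the same answer: the real tips are about 33 mm behind the stated TCP. I'll open and descend 33 mm, slowly and in two steps while watching the force.

Call:
{"method": "apply_moves", "body": {"increments": [[[0,0,0,0],[0,0,0,0],[0,0,0,0],[0,0,0.02,0],[0,0.001,0.04,0],[0,0.001,0.055,0],[0,0.001,0.07,0],[0,0.001,0.082,0],[0,0.001,0.082,0]]], "jaw": 0.5}}

```text
time_s: 4.58
position: [505.1, 360.0, -8.0]
tcp_rot: [-180.0, -0.0, 175.2]
contact_force: [0.3, 0.3, -1.6]
grip_width: 42.9
grip_force: 0.0
```

Call:
{"method": "apply_moves", "body": {"increments": [[[0,0,0,0],[0,0,0,0],[0,0,0,0],[0,0,0,0],[0,0,0,0],[0,0,0,0]]], "jaw": 1}}

```text
time_s: 5.32
position: [505.5, 360.3, -7.3]
tcp_rot: [180.0, 0.0, 175.2]
contact_force: [-0.1, -0.6, 5.7]
grip_width: 11.2
grip_force: 59.2
```

It's gripped (11.2 mm, 59 N). Now lift and carry it to near the gap for a close look.

Call:
{"method": "apply_moves", "body": {"increments": [[[0,0,-0.08,0],[0,0,-0.17,0],[0,0,-0.25,0],[-0.0177,-0.124,-0.25,-0.005],[-0.0354,-0.248,-0.25,-0.01],[-0.053,-0.372,-0.25,-0.016],[-0.071,-0.496,-0.25,-0.021],[-0.0885,-0.62,-0.25,-0.0267],[-0.0885,-0.62,-0.25,-0.0267],[-0.0885,-0.62,-0.25,-0.0267]]]}}

```text
time_s: 6.58
position: [519.8, 110.5, 92.4]
tcp_rot: [180.0, -0.0, 180.0]
contact_force: [-0.9, 0.5, -2.1]
grip_width: 10.6
grip_force: 58.8
```

```bash
python3 - <<'E'
from h import *
o=sensors.get_obs(); im=capture('wrist'); np.save('w3.npy',im); np.save('w3o.npy',[o],allow_pickle=True)
print(o['position'],o['tcp_rot'],o['grip_width'])
save('w3.png',cv2.resize(im,(800,600),interpolation=cv2.INTER_CUBIC))
E
```

```text
[519.75205623 110.50487908  92.40043794] [ 1.79978488e+02 -3.05027899e-03  1.79991026e+02] 10.639181199292675
```

View pics/w3.png

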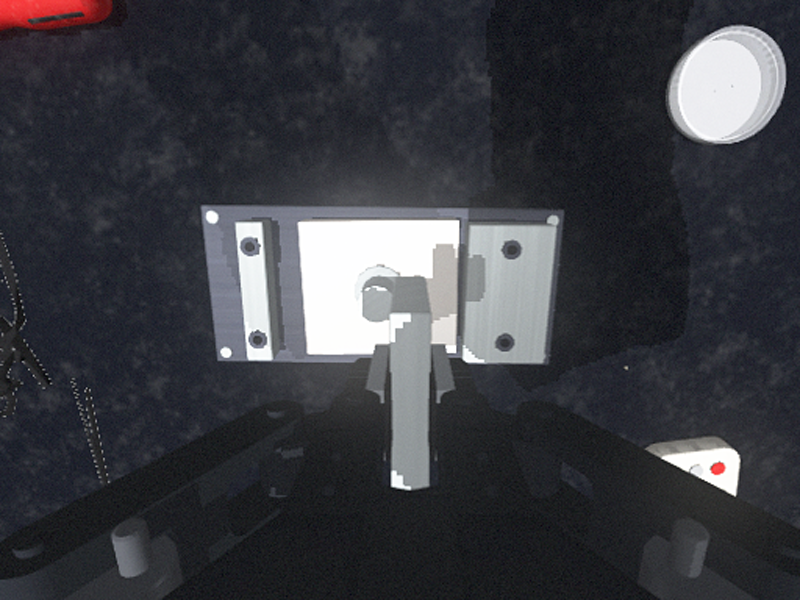

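The spacer is held upright and square, with its top from (390,313) to (410,488). The gap runs between the thin stop's right edge (267,220)-(272,361) and the tile's left edge (298,220)-(307,354).

```bash
python3 - <<'E'
from h import *
from scipy.optimize import least_squares
o=np.load('w3o.npy',allow_pickle=True)[0]; c=cam('wrist',o); s=.64
P=lambda l,z: px2w(c,(np.array(l,float)+.5)*s-.5,z)[:,:2].round(1).tolist()
J=[(202,206),(564,210),(548,364),(217,361)]
print('jig',P(J,8)); print('thin L,R edge',P([(238,222),(249,361)],24),P([(267,220),(272,361)],24))
print('tile L,R',P([(298,220),(307,354)],24),P([(459,219),(457,356)],24))
print('spacer top',P([(390,313),(431,313),(390,488),(431,488)],152))
# jig pose fit with free camera height offset
B=np.array([[-50,-108,8],[-50,108,8],[50,108,8],[50,-108,8],[-42,-82,24],[42,-82,24],[-42,-66,24],[42,-66,24]],float)
U=(np.array(J+[(238,222),(249,361),(267,220),(272,361)],float)+.5)*s-.5
def f(v):
    a=np.radians(v[2]); R=np.array([[np.cos(a),-np.sin(a),0],[np.sin(a),np.cos(a),0],[0,0,1]])
    return (w2px(c,B@R.T+[v[0],v[1],v[3]])-U).ravel()
r=least_squares(f,[519,93,0,0],loss='soft_l1'); print('jig pose x y yaw dz',r.x.round(2)); print(r.fun.reshape(-1,2).round(1).tolist())
E
```

```text
jig [[468.5, -11.9], [471.0, 201.4], [569.1, 200.0], [567.0, -14.2]]
thin L,R edge [[476.4, 14.8], [559.9, 13.0]] [[475.4, 31.1], [559.9, 27.0]]
tile L,R [[475.4, 48.4], [555.3, 48.5]] [[474.9, 137.7], [556.6, 138.9]]
spacer top [[489.3, 104.6], [489.3, 116.0], [546.7, 103.9], [546.7, 116.7]]
jig pose x y yaw dz [519.81  94.03  -0.78  -3.34]
[[0.1, -0.4], [0.2, 0.1], [0.1, 0.6], [1.2, -0.1], [-1.0, -0.1], [-0.3, -0.7], [-1.5, 1.4], [1.6, -0.4]]
```

The gap runs from y≈28.0 to 47.6, so its centre is about 37.8, and the jig yaw is ≈ -0.8°. Going over it and down until just above the plate.

Call:
{"method": "apply_moves", "body": {"increments": [[[0,-0.06,0,0.001],[0,-0.12,0,0.002],[0,-0.1815,0.03,0.0035],[0,-0.1815,0.08,0.0035],[0,-0.1815,0.12,0.0035],[0,-0.1815,0.13,0.0035],[0,-0.1815,0.13,0.0035]]]}}

```text
time_s: 7.5
position: [519.8, 38.0, 40.4]
tcp_rot: [180.0, -0.0, 179.4]
contact_force: [-1.2, 0.1, -1.2]
grip_width: 11.1
grip_force: 58.9
```

```bash
python3 - <<'E'
from h import *
o=sensors.get_obs(); im=capture('wrist'); np.save('w4.npy',im); np.save('w4o.npy',[o],allow_pickle=True)
print(o['position'],o['tcp_rot'],o['grip_width'])
save('w4.png',cv2.resize(im[110:350,100:420],(800,600),interpolation=cv2.INTER_CUBIC))
E
```

```text
[519.80146971  38.04130564  40.38549089] [ 1.79998147e+02 -1.61798647e-02  1.79422789e+02] 11.083483295553966
```

View pics/w4.png

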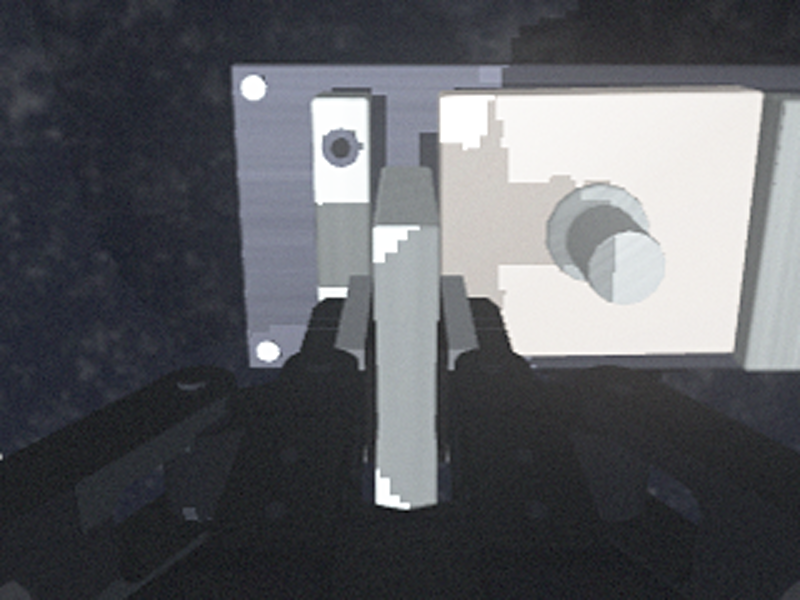

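The spacer (bottom edge 383–430 at row 167) sits centrally over the gap, between the thin-stop edge at column 371 and the tile edge at column 440. A quick numeric check:

```bash
python3 - <<'E'
from h import *
o=np.load('w4o.npy',allow_pickle=True)[0]; c=cam('wrist',o)
P=lambda l,z: px2w(c,np.array(l,float)/2.5+[99.8,109.8],z)[:,:2].round(1).tolist()
for dz in(0,-3.3): print('stop',P([(371,97)],24+dz),'tile',P([(440,95)],24+dz),'stud top',P([(626,267)],54+dz),'tile corners',P([(440,95),(763,92),(736,352)],24+dz))
print('spacer bottom',P([(383,168),(430,168)],47.7),'top',P([(373,226),(440,226),(375,500),(437,500)],99.7))
E
```

```text
stop [[476.1, 28.7]] tile [[475.7, 47.6]] stud top [[515.0, 92.3]] tile corners [[475.7, 47.6], [475.6, 136.8], [554.6, 138.3]]
stop [[476.5, 28.5]] tile [[476.1, 47.8]] stud top [[516.3, 93.4]] tile corners [[476.1, 47.8], [476.0, 138.5], [556.4, 140.1]]
spacer bottom [[490.8, 32.4], [490.9, 44.0]] top [[489.4, 32.3], [489.6, 43.9], [545.6, 31.4], [545.7, 43.5]]
```

There is about 3.8 mm clear on each side, so I'll lower it.

Call:
{"method": "apply_moves", "body": {"increments": [[[0,0,0.02,0],[0,0,0.04,0],[0,0,0.06,0],[0,0,0.078,0],[0,0,0.09,0],[0,0,0.096,0],[0,0,0.098,0],[0,0,0.098,0]]]}}

```text
time_s: 8.55
position: [519.9, 37.4, 1.3]
tcp_rot: [180.0, 0.0, 179.4]
contact_force: [-0.9, 0.0, -1.7]
grip_width: 10.9
grip_force: 58.9
```

Call:
{"method": "apply_moves", "body": {"increments": [[[0,0,0.001,0],[0,0,0.002,0],[0,0,0.003,0],[0,0,0.003,0]]]}}

```text
time_s: 9.05
position: [520.0, 37.4, 0.7]
tcp_rot: [180.0, 0.0, 179.4]
contact_force: [-3.6, 0.2, 14.4]
grip_width: 11.1
grip_force: 61.4
```

It's touching the plate (14 N). Opening partly, then raising straight up.

Call:
{"method": "apply_moves", "body": {"increments": [[[0,0,-0.0015,0],[0,0,-0.0015,0],[0,0,-0.0015,0],[0,0,-0.0015,0],[0,0,-0.03,0],[0,0,-0.08,0],[0,0,-0.15,0],[0,0,-0.22,0],[0,0,-0.22,0],[0,0,-0.22,0]]], "jaw": 0.62}}

```text
time_s: 10.3
position: [519.7, 37.4, 88.1]
tcp_rot: [180.0, 0.0, 179.4]
contact_force: [-0.2, -1.1, 0.5]
grip_width: 32.5
grip_force: 0.0
```

```bash
python3 - <<'E'
from h import *
o=sensors.get_obs(); im=capture('wrist'); np.save('w5.npy',im); np.save('w5o.npy',[o],allow_pickle=True)
print(o['position'],o['tcp_rot'],o['grip_width'])
save('w5.png',cv2.resize(im[110:350,100:420],(800,600),interpolation=cv2.INTER_CUBIC))
E
```

```text
[519.67974755  37.42919796  88.11625102] [1.79999729e+02 7.75518527e-03 1.79372718e+02] 32.48591739885053
```

View pics/w5.png

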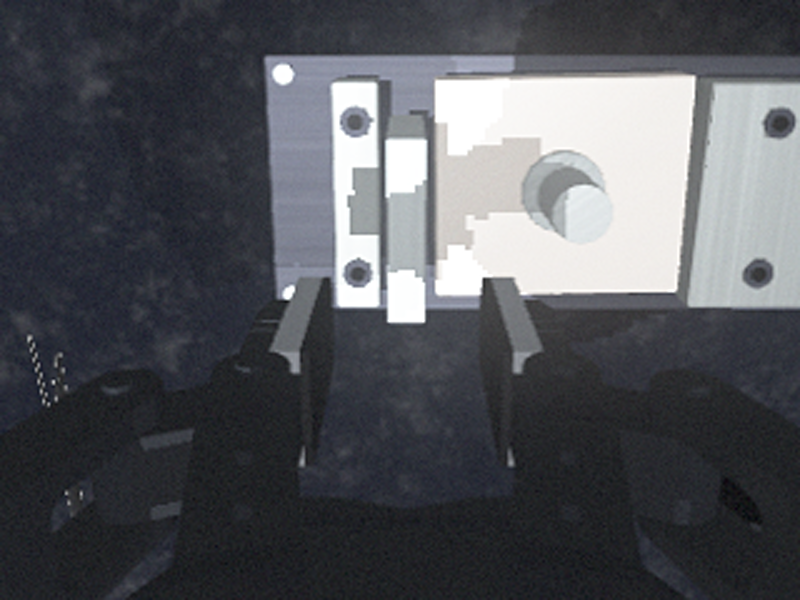

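The spacer stands upright in the gap with its top at (406,230), and the stud top is at (583,214). I'll compute the stud position.

```bash
python3 - <<'E'
from h import *
o=np.load('w5o.npy',allow_pickle=True)[0]; c=cam('wrist',o)
P=lambda l,z: px2w(c,np.array(l,float)/2.5+[99.8,109.8],z)[:,:2].round(1).tolist()
for dz in(0,-3): print('stud',P([(583,214),(565,193)],54+dz)[0],P([(565,193)],30+dz),'tile',P([(434,77),(695,75),(679,293),(436,293)],24+dz),'spacer top',P([(386,138),(426,138),(388,321),(425,321)],60+dz),'stop edge',P([(379,80),(379,305)],24+dz))
mv([515.5,93,-1.5],179.2,o)
E
```

```text
stud [515.4, 92.9] [[514.9, 92.6]] tile [[475.1, 47.4], [475.2, 136.6], [555.3, 138.5], [554.2, 48.1]] spacer top [[489.5, 31.7], [489.6, 43.5], [548.3, 31.3], [548.5, 43.0]] stop edge [[475.9, 28.7], [558.7, 27.0]]
stud [516.3, 93.7] [[515.6, 93.3]] tile [[475.4, 47.5], [475.5, 137.9], [556.6, 139.7], [555.4, 48.3]] spacer top [[490.1, 31.6], [490.2, 43.6], [549.7, 31.2], [549.9, 43.1]] stop edge [[476.2, 28.5], [560.0, 26.8]]
move [0.012  0.1388 0.224 ] 0.001
```

Call:
{"method": "apply_moves", "body": {"increments": [[[0.004,0.05,0,0.001],[0.008,0.1,0,0.002],[0.011,0.139,0,0.002],[0.011,0.139,0.03,0.002],[0.011,0.139,0.08,0.002],[0.011,0.139,0.13,0.002],[0.011,0.139,0.17,0.002],[0.011,0.139,0.2,0.002],[0.011,0.139,0.222,0.002],[0.011,0.139,0.222,0.002]]]}}

```text
time_s: 11.6
position: [515.8, 93.0, -1.2]
tcp_rot: [-180.0, -0.0, 179.0]
contact_force: [-0.3, 0.0, -0.5]
grip_width: 32.3
grip_force: 0.0
```

Call:
{"method": "apply_moves", "body": {"increments": [[[0,0,0,0],[0,0,0,0],[0,0,0,0],[0,0,0,0],[0,0,0,0]]], "jaw": 1}}

```text
time_s: 12.22
position: [516.3, 93.1, -0.3]
tcp_rot: [180.0, 0.0, 179.0]
contact_force: [-1.6, -0.8, 8.0]
grip_width: 17.6
grip_force: 58.8
```

The stud is gripped. Now push towards -y, first most of the slack and then in small steps.

Call:
{"method": "apply_moves", "body": {"increments": [[[0,-0.003,0,0],[0,-0.006,0,0],[0,-0.009,0,0],[0,-0.012,0,0],[0,-0.014,0,0],[0,-0.014,0,0]]]}}

```text
time_s: 12.98
position: [516.6, 88.1, -0.3]
tcp_rot: [179.9, 0.1, 179.0]
contact_force: [-0.1, 3.5, 5.6]
grip_width: 17.3
grip_force: 59.1
```

Call:
{"method": "apply_moves", "body": {"increments": [[[0,-0.001,0,0],[0,-0.002,0,0],[0,-0.003,0,0],[0,-0.004,0,0],[0,-0.005,0,0],[0,-0.005,0,0]]]}}

```text
time_s: 13.72
position: [516.6, 86.4, -0.3]
tcp_rot: [179.9, 0.1, 179.0]
contact_force: [-0.3, 4.5, 5.4]
grip_width: 17.2
grip_force: 59.1
```

Call:
{"method": "apply_moves", "body": {"increments": [[[0,-0.001,0,0],[0,-0.002,0,0],[0,-0.003,0,0],[0,-0.004,0,0],[0,-0.005,0,0],[0,-0.005,0,0]]]}}

```text
time_s: 14.48
position: [516.6, 85.0, -0.3]
tcp_rot: [179.9, 0.1, 179.1]
contact_force: [-0.0, 7.9, 4.5]
grip_width: 17.5
grip_force: 59.1
```

Call:
{"method": "apply_moves", "body": {"increments": [[[0,-0.001,0,0],[0,-0.002,0,0],[0,-0.0025,0,0],[0,-0.0025,0,0]]]}}

```text
time_s: 14.98
position: [516.9, 84.8, -0.2]
tcp_rot: [179.9, 0.1, 179.1]
contact_force: [0.5, 12.8, 3.5]
grip_width: 17.4
grip_force: 59.0
```

Contact has been made and the force is rising. I'll press to about 25 N with a little extra downforce.

Call:
{"method": "apply_moves", "body": {"increments": [[[0,-0.001,0.001,0],[0,-0.002,0.0015,0],[0,-0.003,0.002,0],[0,-0.004,0.002,0],[0,-0.005,0.002,0],[0,-0.005,0.002,0],[0,-0.005,0.002,0]]]}}

```text
time_s: 15.85
position: [517.3, 84.6, -0.3]
tcp_rot: [179.7, 0.2, 179.2]
contact_force: [-2.0, 21.4, 17.6]
grip_width: 17.2
grip_force: 60.5
```

```bash
python3 - <<'E'
from h import *
o=sensors.get_obs(); im=capture('wrist'); a=capture('top'); 
print(o['position'],o['contact_force'],o['torque'],o['grip_width'])
C=np.zeros((600,800,3),np.uint8); C[:400,:]=cv2.resize(im[130:290,100:420],(800,400),interpolation=cv2.INTER_CUBIC); b=cv2.resize(a[170:212,190:270],None,fx=4.7,fy=4.7); C[402:402+b.shape[0],:b.shape[1]]=b[:198]; s=capture('scene'); d=cv2.resize(s[185:235,195:290],None,fx=3.9,fy=3.9); C[402:402+d.shape[0],400:400+d.shape[1]]=d[:198]
np.save('w6.npy',im);np.save('w6o.npy',[o],allow_pickle=True); save('w6.png',C)
E
```

```text
[ 5.17302482e+02  8.46230504e+01 -3.42770813e-01] [-1.96680184 21.35828374 17.59413431] [ 4.52813929  0.45224895 -0.22772777] 17.184903666676778
```

View pics/w6.png

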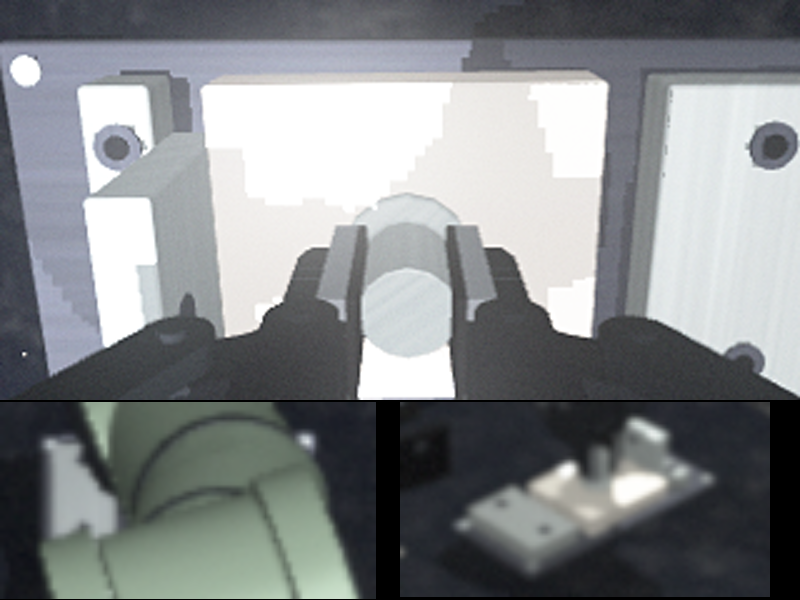

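Wrist view: the tile's left edge at column 203 and the thin stop's edge at about column 150 are one spacer thickness apart. The tile is flat and the spacer stands between them. A quick numeric check before handing in:

```bash
python3 - <<'E'
from h import *
o=np.load('w6o.npy',allow_pickle=True)[0]; c=cam('wrist',o)
P=lambda l,z: px2w(c,np.array(l,float)/2.5+[99.8,129.8],z)[:,:2].round(1).tolist()
print('spacer top',P([(85,198),(150,198)],60),'bottom right',P([(205,134)],24),'stop',P([(150,86)],24),'tile',P([(203,87),(607,85),(594,335)],24))
print(sensors.get_obs()['contact_force'],sensors.get_obs()['time_s'])
E
```

```text
spacer top [[489.5, 28.5], [489.7, 39.9]] bottom right [[487.3, 39.9]] stop [[476.3, 28.8]] tile [[476.7, 40.4], [477.6, 128.9], [539.1, 129.6]]
[-1.04513783 21.0618347  16.06639763] 16.0
```

Call:
{"method": "apply_moves", "body": {"increments": [[[0,-0.001,0,0],[0,-0.001,0,0],[0,-0.001,0,0],[0,-0.001,0,0],[0,-0.001,0,0],[0,-0.001,0,0]]]}}

```text
time_s: 16.75
position: [517.4, 84.6, -0.3]
tcp_rot: [179.7, 0.2, 179.2]
contact_force: [-1.2, 23.6, 16.0]
grip_width: 16.9
grip_force: 60.5
```

```bash
python3 -c "
from h import *
print(job.hand_in())"
```

```text
the job is handed in; nothing more can be done
None
```

I handed the job in at about 16.8 s with the spacer upright in the wide gap and the tile still held pressed towards it at about 24 N: by my last measurements everything was flush, but no verdict came back, and I viewed 11 pictures, one over the limit of 10.

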